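# Wedge up the degasser for a change of feet

## Robot

A 6-joint arm with a two-finger parallel gripper is mounted at the origin on a cart in front of the work surface, level with it; the furniture and walls round the work are solid. World frame = base frame: x ahead of the robot, y to its left, z up, the work surface at z = 0. Lengths are in mm, angles in rad, forces in N, time in s.
With the tool pointing down it reaches from about 350 to 975 mm from the base axis. Payload 7.1 kg.
Tool frame: the origin (TCP) lies at the very end of the fingers, on their centre line; the grasp point (between the pads) lies 19 mm behind it (ctrl.grip_depth is the distance from the TCP to the grasp point, in mm); x points along the fingers, z is the direction in which the jaws open and shut, and the axes are right-handed (so a half turn about x gives the same grasp; the last joint's range is limited). The gripper opens to 88 mm and grips with 3 to 60 N. Pads are 20 mm wide; open, the fingers measure 115 mm over their backs; the gripper's body (75 mm by 178 mm) begins 61 mm behind the grasp point.
Start: joints at [-1.364, 0.423, 1.63, -0, 1.089, -0.019], TCP at [139.948, -609.113, 222.675] pointing down, gripper open.
Joint ranges: [-3, 3], [-0.9, 2.11], [0.09, 2.58], [-1.31, 4.45], [0.11, 2.69], [-2.54, 2.54]. Speed limits (rad/s): [2.39, 2.39, 3.01, 3.14, 3.14, 3.14].

## Interface

Orientations are given as a rotation vector (axis times angle).
In Python, from workcell import ctrl gives the robot as it stands. The module is installed in compiled form; this text tells all that it offers.
- The arm moves only by the tool send_rows, never from a script. Its argument "rows" is a list of rows, each a list of 4 numbers: the shift along the tool's x, y, z in mm, then the turn about the tool's x in rad. In form: [[x, y, z, turn], ...]. A call has 1 to 10 rows; each row shifts and turns the pose as measured when the row begins, along the tool's axes as they then stand; what a row does not reach is not made up. A row lasts 1/12 s, in which the tool goes at most 41.7 mm and 7.16 degrees, less where a joint would pass 70% of its speed; a pose out of reach is approached as far as the arm can. A call with a gripper value outside its range is refused whole. "fingers" is the opening, from 0 (shut) to 1 (fully open), set as the call begins (left out, the last holds). The fingers move at their own pace and stop on an object; the grip force is fixed at half the most. Time passes only in rows, so rows that do not move let the fingers close. It gives the time, the measured TCP pose, the force and the opening at its end, in the units of the state.
- ctrl.get_obs(): the state, without advancing time (a new reading comes with each control period).
- ctrl.get_image(name): name is "scene" or "top"; returns a dict with "img" (384x512x3 uint8, red, green, blue), "depth" (384x512 float32, mm along the optical axis (not along the pixel's ray), 0 where there is no reading), "mtx" (3x3 intrinsics, pixels), "world_from_camera" (4x4, takes a point from camera to world coordinates). Camera axes: x right, y down, z forward; pixel columns grow to the right and rows downward; lengths in mm; the calibration is good to about 2 mm. A picture is of the moment at which its call begins.
- ctrl.close_job(): hands the job in, once; it reports no verdict.
The state is a dict: "t": time; "qpos": joint angles; "qvel": joint speeds; "joint_torque": joint torques, N m; "ee_pos": TCP position; "orientation": TCP orientation; "ft_force": force on the tool from outside, world axes, zero at the start; "moment": the same for the moment, N m; "width": finger opening in mm.
Only numpy, scipy, OpenCV 4.12 (cv2) and the standard library are available. Lean on these libraries where they do the work, as an engineer would, in place of code of your own. Each camera call takes 0.05 s, during which the arm holds its last target.

## Task

I want to change the two rubber feet on the right-hand side of the small solvent degasser. Take the orange levelling wedge by its thick head and slide it, flat on the worktop and thin end first, into the lifting recess in the middle of that side until both right-hand feet just come clear of the worktop: about 3 mm, never more than 6, with the left-hand feet still standing. Do not shove the degasser along the bench or disturb the jar on top of it or the other things, and finish holding the wedge in place by its head, with the wedge alone carrying that side.

Things in the scene. Friction and masses are not known exactly. Their poses are not given: they have to be found in the camera images.
- degasser: Loose light-grey box, dark front panel with display and ports, about 2.2 kg (may vary by a fifth), 150 deep (x), 160 wide (y), 70 high. Origin on the worktop under its centre; front looks along own -x, roughly to the robot; right-hand side (seen by the robot) at own y = -80. Stands on four grippy black feet 18 across, 12 high: flat underside 12 above the worktop, only feet and edge skirt below it.
- recess (a point): Middle of the lifting recess, at the lower edge of the right-hand face, degasser's own (0, -80, 12) mm. A mid-grey skirt 5 mm thick hangs round the case's lower edge to 5.5 mm above the worktop; it is missing here over own x = -28 to +28 mm, leaving a gap 56 wide, 12 high: the recess. The wedge goes in along the degasser's own +y.
- foot_right_front (a point): Centre of the underside of the front foot on the right-hand side, degasser's own (-55, -62, 0) mm; its height above the worktop (z = 0) is the clearance.
- foot_right_back (a point): The same for the back foot on the right-hand side, own (55, -62, 0) mm.
- foot_left_front (a point): The same for the front foot on the left-hand side, own (-55, 62, 0) mm; stays on the worktop.
- foot_left_back (a point): The same for the back foot on the left-hand side, own (55, 62, 0) mm; stays on the worktop.
- wedge: Loose orange plastic levelling wedge lying flat, 160 long, 32 wide, 0.12 kg. Origin on its underside beneath the centre of the head, z up. The head, black on top, is a block 32 wide (own x), 30 long (own y), 32 high, gripped across its width. The ramp runs from the head along own +y to the thin end at y = +145 mm. Ramp and sole are slick (friction about 0.2); the push needed is 3 to 10 N.
- wedge_tip (a point): Middle of the thin end, on the underside, wedge's own (0, 145, 0) mm. The ramp is 4 mm thick here and rises 13 mm per 100 mm towards the head, to 21 mm at the head. So the 12 mm high case edge meets the ramp when the thin end is about 62 mm inside the recess; 23 mm more lifts that edge 3 mm, the right-hand feet a little less.
- seal_jar: Small white jar with red lid, 44 mm across, 42 mm high, standing on the degasser's left half; origin at the centre of its underside. Leave it standing there.
- notebook: Dark blue notebook, 149 x 108 x 16 mm, lying to the left; origin at the centre of its underside. Leave alone.
- screwdriver: Small screwdriver with red handle, 164 mm long, lying to the left; origin at the centre of its underside. Leave alone.
- column_b: Steel separation column, 124 mm long, 15 mm thick, lying to the right; origin at the centre of its underside. Leave alone.

How it is judged:
By the outcome, as a careful person would: the job done as asked, in the order asked, and still so for the second after the job is handed in, while the arm keeps its last pose, push and grip.
It also fails if it takes over 51 s, if anything falls off the work surface, if the arm or the gripper's body presses on something with over 40 N, if the wrist force passes 120 N, or if a joint passes its speed limit or range.

## Working session

There is one attempt and no reset: what is moved stays moved. The work goes in short steps, Python scripts to look and compute and a tool call to move; the robot and the scene stay as the last step left them, time stands still between calls to the robot, and variables do not carry over. Pictures are saved under pics/ and viewed, and the job is handed in when it is done.

Besides the shell and the picture viewer there is one more tool, called by a JSON object that holds its "fn" and its "kwargs", one argument or row to a line. send_rows: Moves the arm, as the interface text tells. Its arguments: {"type":"object","properties":{"rows":{"type":"array"},"fingers":{"type":"number"}},"required":["rows"]}

```bash
mkdir -p pics; python3 - <<'E'
from workcell import ctrl
import cv2,numpy as np
o=ctrl.get_obs(); print({k:np.round(v,3) for k,v in o.items()}, ctrl.grip_depth)
for n in("scene","top"):
    d=ctrl.get_image(n); np.savez(f"{n}0.npz",**d)
    cv2.imwrite(f"pics/{n}0.png",cv2.resize(d["img"][:,:,::-1],(800,600),interpolation=cv2.INTER_CUBIC))
    print(n,d["mtx"],d["world_from_camera"].round(3))
E
```

```text
{'t': np.float64(0.0), 'qpos': array([-1.364,  0.424,  1.631,  0.   ,  1.089, -0.019]), 'qvel': array([-0.002, -0.001,  0.   , -0.001, -0.001, -0.001]), 'joint_torque': array([ 0.0000e+00, -5.4462e+01, -2.7366e+01,  6.4000e-02,  2.3000e-02,
       -0.0000e+00]), 'ee_pos': array([ 139.85 , -608.579,  221.921]), 'orientation': array([ 1.042,  1.309, -1.041]), 'ft_force': array([ 0.537, -0.375,  0.861]), 'moment': array([-0.027, -0.02 , -0.01 ]), 'width': np.float64(87.569)} 18.700000000000003
scene [[348.70367405   0.         261.42043121]
 [  0.         348.70367405 183.9924878 ]
 [  0.           0.           1.        ]] [[-7.60000e-01 -2.49000e-01  6.00000e-01 -2.22017e+02]
 [-6.50000e-01  2.94000e-01 -7.01000e-01  8.93173e+02]
 [-2.00000e-03 -9.23000e-01 -3.85000e-01  5.64016e+02]
 [ 0.00000e+00  0.00000e+00  0.00000e+00  1.00000e+00]]
top [[382.99512323   0.         251.76931061]
 [  0.         382.99512323 193.3448921 ]
 [  0.           0.           1.        ]] [[-2.900000e-02 -9.990000e-01  4.400000e-02  4.336070e+02]
 [-1.000000e+00  2.900000e-02 -2.000000e-03  2.904600e+01]
 [ 0.000000e+00 -4.500000e-02 -9.990000e-01  1.607876e+03]
 [ 0.000000e+00  0.000000e+00  0.000000e+00  1.000000e+00]]
```

View pics/scene0.png

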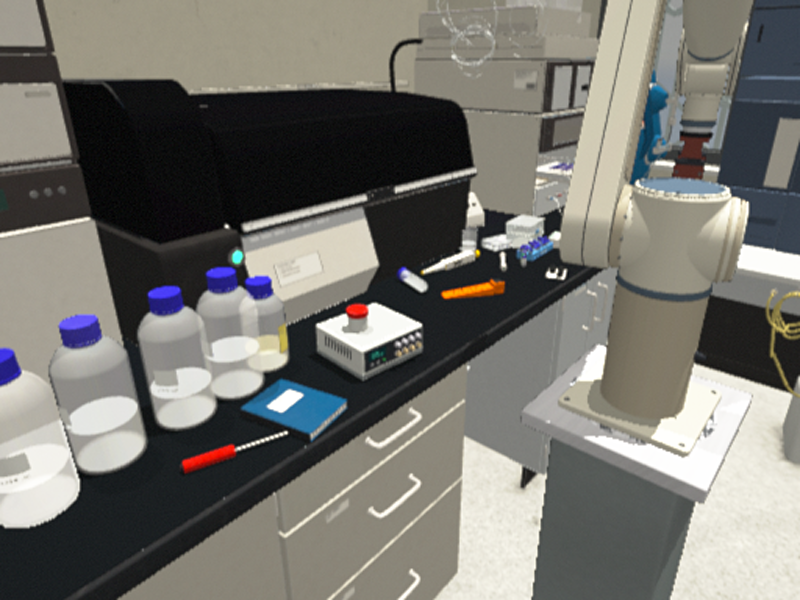

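View pics/top0.png

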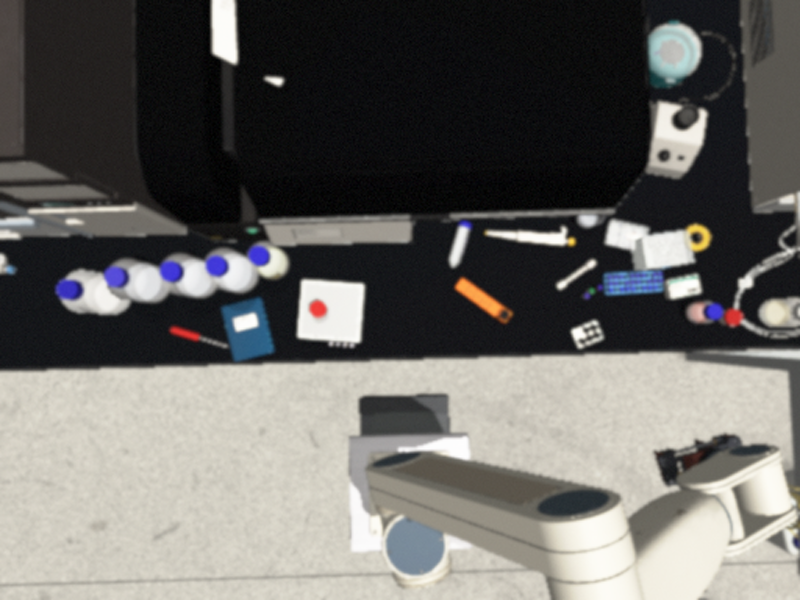

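The top view shows the white degasser case at about (300–365, 280–343) with the red jar lid at (318,309). The orange wedge has its thin end at (460,283) and its black-topped head at about (505,315). The column is at (460,243). Next I'll measure these.

```bash
cat > h.py <<'E'
import numpy as np,cv2
def ray(d,uv,z):
    """cast pixels onto world plane z (scalar or array)"""
    uv=np.atleast_2d(uv).astype(float);K=d["mtx"];T=d["world_from_camera"]
    c=np.c_[(uv[:,0]-K[0,2])/K[0,0],(uv[:,1]-K[1,2])/K[1,1],np.ones(len(uv))]
    w=c@T[:3,:3].T; s=(z-T[2,3])/w[:,2]
    return T[:3,3]+w*s[:,None]
def dep(d,mask):
    v,u=np.nonzero(mask&(d["depth"]>0));K=d["mtx"];T=d["world_from_camera"];z=d["depth"][v,u]
    c=np.c_[(u-K[0,2])/K[0,0]*z,(v-K[1,2])/K[1,1]*z,z]
    return c@T[:3,:3].T+T[:3,3],np.c_[u,v]
def hsv(d): return cv2.cvtColor(d["img"],cv2.COLOR_RGB2HSV)
E
python3 - <<'E'
from h import *
for n in("top","scene"):
    d=dict(np.load(n+"0.npz"));H=hsv(d)
    h,s,v=[H[...,i].astype(int) for i in range(3)]
    P,uv=dep(d,np.ones(h.shape,bool)); W=np.zeros(h.shape+(3,)); W[uv[:,1],uv[:,0]]=P
    m=(h>5)&(h<20)&(s>150)&(v>100)&(W[...,0]>300)&(W[...,0]<750)&(abs(W[...,1])<500)
    P,uv=dep(d,m); print(n,"orange",m.sum(),P.min(0).round(),P.max(0).round(),"z pct",np.percentile(P[:,2],[5,50,95]).round(1))
    print(" rect raw",cv2.minAreaRect(P[:,:2].astype(np.float32)))
    c=(s<60)&(v>130)&(W[...,2]>50)&(W[...,2]<90)&(W[...,1]>50)&(W[...,1]<320)&(W[...,0]>380)&(W[...,0]<700)
    P,uv=dep(d,c); print(" case",c.sum(),np.median(P[:,2]),cv2.minAreaRect(P[:,:2].astype(np.float32)))
    cs,_=cv2.findContours(c.astype(np.uint8),0,1);cc=max(cs,key=cv2.contourArea)
    r=cv2.minAreaRect(cc); b=cv2.boxPoints(r); print(" box->world z=70",ray(d,b,70).round(1).tolist())
    rl=((h<6)|(h>174))&(s>150)&(W[...,2]>75)&(W[...,1]>50)&(W[...,1]<320)
    P,uv=dep(d,rl); print(" lid",rl.sum(),P.mean(0).round(1), ray(d,uv.mean(0),112).round(1))
E
```

```text
top orange 374 [ 443. -289.  -11.] [ 565. -139.   37.] z pct [-2.4 10.4 29.8]
 rect raw ((505.015380859375, -213.29244995117188), (169.7556610107422, 42.06608963012695), 52.580955505371094)
 case 1439 69.26442532426495 ((517.6189575195312, 217.80322265625), (219.7650146484375, 231.8856201171875), 83.96200561523438)
 box->world z=70 [[408.3, 278.8, 70.0], [568.5, 262.5, 70.0], [551.0, 102.7, 70.0], [390.9, 119.8, 70.0]]
 lid 71 [511.5 219.3 134.5] [[517.2 223.3 112. ]]
scene orange 268 [ 441. -317.   -0.] [ 569. -136.   35.] z pct [ 1.6 10.7 31.7]
 rect raw ((518.7564086914062, -219.29940795898438), (168.29823303222656, 97.85992431640625), 60.196468353271484)
 case 1489 72.13316330902478 ((542.1454467773438, 165.89207458496094), (212.7030029296875, 302.3972473144531), 86.34599304199219)
 box->world z=70 [[568.9, 264.1, 70.0], [539.3, 5.0, 70.0], [367.1, 156.8, 70.0], [411.3, 361.1, 70.0]]
 lid 103 [483.4 225.4 112.2] [[483.6 225.3 112. ]]
```

```bash
python3 - <<'E'
import numpy as np,cv2
d=np.load("top0.npz")["img"];s=np.load("scene0.npz")["img"]
a=cv2.resize(d[160:240,180:345,::-1],None,fx=4.8,fy=4.8,interpolation=cv2.INTER_NEAREST);cv2.imwrite("pics/topcrop.png",a)
b=cv2.resize(s[160:250,190:335,::-1],None,fx=5.5,fy=5.5,interpolation=cv2.INTER_NEAREST);cv2.imwrite("pics/scenecrop.png",b)
E
```

```text
(no output)
```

View pics/topcrop.png

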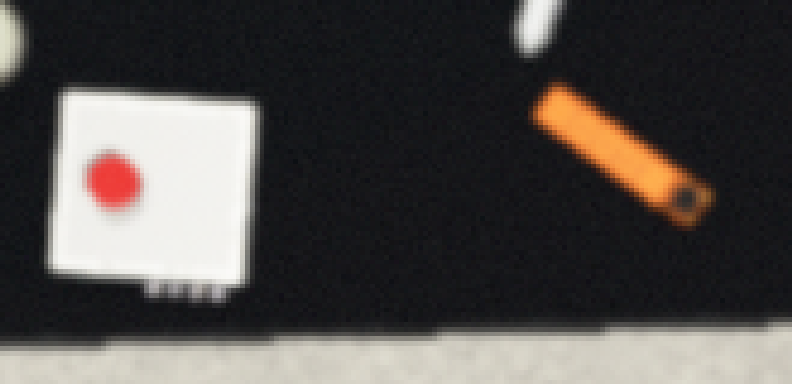

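View pics/scenecrop.png

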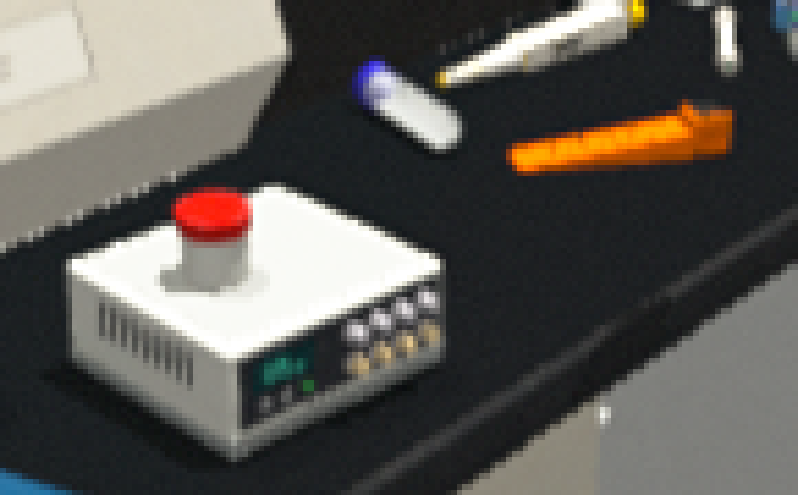

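```bash
python3 - <<'E'
from h import *
d=dict(np.load("top0.npz"));F=8
img=cv2.resize(d["img"],None,fx=F,fy=F,interpolation=cv2.INTER_CUBIC)
def topx(p): return (np.asarray(p,float)+.5)/F-.5
g=img.min(2); # white: min channel
box=np.zeros(g.shape,np.uint8); box[172*F:222*F,186*F:238*F]=255
cs,_=cv2.findContours(((g>120)&(box>0)).astype(np.uint8),cv2.RETR_EXTERNAL,cv2.CHAIN_APPROX_NONE)
c=topx(max(cs,key=cv2.contourArea)[:,0]); W=ray(d,c,70)[:,:2]
# axes: approximate corners then edge classification
th=0.1
for it in range(4):
    r=np.array([[np.cos(th),-np.sin(th)],[np.sin(th),np.cos(th)]]); L=W@r  # own coords x,y
    lo,hi=L.min(0),L.max(0)
    out={}
    mid=lambda a,i:(a[:,i]>lo[i]+25)&(a[:,i]<hi[i]-25)
    out['back']=W[(L[:,0]>hi[0]-8)&mid(L,1)]; out['left']=W[(L[:,1]>hi[1]-8)&mid(L,0)]; out['right']=W[(L[:,1]<lo[1]+8)&mid(L,0)]
    angs=[]
    for k in out:
        vx,vy,x0,y0=cv2.fitLine(out[k].astype(np.float32),cv2.DIST_HUBER,0,.01,.01).ravel()
        a=np.arctan2(vy,vx); 
        if k=='back': a-=np.pi/2
        a=(a+np.pi/2)%np.pi-np.pi/2; angs.append(a)
    th=np.mean(angs)
print("edge angles",np.round(angs,4),"th",th)
L=W@np.array([[np.cos(th),-np.sin(th)],[np.sin(th),np.cos(th)]])
print("hist x lo", np.percentile(L[:,0],[1,5,10,90,95,99]).round(1))
R=np.array([[np.cos(th),-np.sin(th)],[np.sin(th),np.cos(th)]])
m={k:(out[k]@R).mean(0).round(2) for k in out}; print(m)
fr=L[(L[:,0]<L[:,0].mean()-60)&(L[:,1]>L[:,1].mean()+10)&(L[:,1]<L[:,1].mean()+60)]; print("front",fr.mean(0))
# wedge
hs=cv2.cvtColor(img,cv2.COLOR_RGB2HSV); o=((hs[...,0]>4)&(hs[...,0]<22)&(hs[...,1]>110)&(hs[...,2]>75)).astype(np.uint8)
b=np.zeros_like(o); b[170*F:215*F,285*F:335*F]=1; o&=b
cs,_=cv2.findContours(o,cv2.RETR_EXTERNAL,cv2.CHAIN_APPROX_NONE); c=max(cs,key=cv2.contourArea)
print("wedge px box",topx(cv2.boxPoints(cv2.minAreaRect(c))).round(2).tolist())
c=topx(c[:,0])
W0=ray(d,c,0)[:,:2]
a=np.arctan2(150,110)
for it in range(3):
    u=np.array([np.cos(a),np.sin(a)]);n=np.array([-u[1],u[0]])
    s=W0@u;t=W0@n; smax=s.max()
    Z=np.where(t<np.median([t.min(),t.max()]),np.clip(4+.13*(smax-s),0,21),0)
    W=ray(d,c,Z)[:,:2]; s=W@u;t=W@n
    sel=(s<smax-12)&(s>smax-110); tm=(t.min()+t.max())/2
    aa=[]
    for side in(1,-1):
        q=W[sel&((t-tm)*side>0)]
        vx,vy,x0,y0=cv2.fitLine(q.astype(np.float32),cv2.DIST_HUBER,0,.01,.01).ravel(); aa.append(np.arctan(vy/vx))
    a=np.mean(aa)
u=np.array([np.cos(a),np.sin(a)]);n=np.array([-u[1],u[0]]);s=W@u;t=W@n
tp=[np.mean(t[sel&((t-tm)*k>0)]) for k in(1,-1)]
print("angles",aa,"width",tp[0]-tp[1])
tc=np.mean(tp); e=(abs(t-tc)<10)&(s>s.max()-10); st=s[e].mean()
print("tip",u*st+n*tc,"head origin",u*(st-145)+n*tc,"dir",u,"deg",np.degrees(a))
# head black top
hb=(hs[...,2]<75)&(cv2.morphologyEx(o,cv2.MORPH_CLOSE,np.ones((81,81)))>0)&(o==0)
print("black top centroid @32",hb.sum()/F/F,ray(d,topx(np.argwhere(hb).mean(0)[::-1]),32))
E
```

```text
edge angles [-0.1055 -0.1042 -0.1054] th -0.10505096
hist x lo [375.6 377.1 381.1 541.  541.3 541.6]
{'back': array([540.95, 239.03]), 'left': array([458.06, 322.08]), 'right': array([458.08, 156.45])}
front [385.88920837 273.01109384]
wedge px box [[288.71, 183.99], [295.15, 175.09], [329.08, 199.64], [322.64, 208.54]]
angles [np.float32(0.91354156), np.float32(0.9009603)] width 43.26455311799111
tip [ 557.78033858 -144.43200844] head origin [ 468.47283637 -258.66497236] dir [0.6159138  0.78781354] deg 51.981647
black top centroid @32 8.828125 [[ 463.4813758  -263.25978878   32.        ]]
```

```bash
cat >> h.py <<'E'
from scipy.spatial.transform import Rotation as Ro
def to_tool(o,pt=None,wyaw=None):
    """world delta to point pt (x,y,z of TCP) in tool axes + turn about tool x so tool y/z matches wedge yaw (deg)"""
    R=Ro.from_rotvec(o["orientation"]).as_matrix()
    r={}
    if pt is not None: r["shift"]=(R.T@(np.array(pt)-o["ee_pos"])).round(1)
    yz=R[:,2]; r["jaw_yaw"]=round(float(np.degrees(np.arctan2(yz[1],yz[0]))),2)
    if wyaw is not None:
        # jaw axis must be wedge own x (yaw-90), mod 180; tool x down => +turn = world yaw minus
        dd=(wyaw-90-r["jaw_yaw"]+90)%180-90
        r["turn_rad"]=round(float(np.radians(dd)*np.sign(R[2,0])),4)
    r["R"]=R.round(3).tolist()
    return r
E
python3 - <<'E'
from h import *; from workcell import ctrl
o=ctrl.get_obs(); print(to_tool(o,[465,-262,60],51.8), o["qpos"])
E
```

```text
{'shift': array([ 162.4,  394.5, -264.8]), 'jaw_yaw': -77.06, 'turn_rad': -0.6782, 'R': [[-0.0, 0.975, 0.224], [0.001, 0.224, -0.975], [-1.0, 0.0, -0.001]]} [-1.36402402e+00  4.23786204e-01  1.63059622e+00 -2.31560506e-05
  1.08862678e+00 -1.89940027e-02]
```

{"fn": "send_rows", "kwargs": {
  "rows": [
    [4, 33, -22, 0],
    [4, 33, -22, 0],
    [4, 33, -22, 0],
    [4, 33, -22, 0],
    [4, 33, -22, 0],
    [4, 33, -22, 0],
    [4, 33, -22, 0],
    [4, 33, -22, 0],
    [4, 33, -22, 0],
    [4, 33, -22, 0]
  ],
  "fingers": 1
}}

```text
t: 0.93
ee_pos: [417.1, -314.3, 177.9]
orientation: [1.05, 1.304, -1.053]
ft_force: [-0.0, -0.9, 0.6]
width: 87.7
```

{"fn": "send_rows", "kwargs": {
  "rows": [
    [0, 0, 0, -0.11],
    [0, 0, 0, -0.11],
    [0, 0, 0, -0.11],
    [0, 0, 0, -0.11],
    [0, 0, 0, -0.11],
    [0, 0, 0, -0.11]
  ]
}}

```text
t: 1.43
ee_pos: [422.2, -304.3, 175.1]
orientation: [0.519, 1.515, -0.516]
ft_force: [0.1, -0.4, 0.2]
width: 88.0
```

```bash
python3 - <<'E'
from h import *; from workcell import ctrl
o=ctrl.get_obs(); print(o["t"],o["ee_pos"],to_tool(o,[465,-262,60],51.8), o["qpos"])
E
```

```text
1.4333 [ 422.17169394 -304.33511269  175.07741   ] {'shift': array([115. ,  59.7,   8.7]), 'jaw_yaw': -37.85, 'turn_rad': 0.0061, 'R': [[-0.006, 0.614, 0.79], [0.004, 0.79, -0.614], [-1.0, -0.0, -0.007]]} [-6.47436203e-01  3.38940906e-01  1.89252816e+00 -7.14829921e-05
  9.17351163e-01  1.32669877e-02]
```

{"fn": "send_rows", "kwargs": {
  "rows": [
    [20, 12, 2, 0.006],
    [20, 12, 2, 0],
    [20, 12, 2, 0],
    [20, 12, 2, 0],
    [15, 8, 0, 0],
    [10, 4, 0, 0],
    [0, 0, 0, 0]
  ]
}}

```text
t: 2.02
ee_pos: [466.6, -260.4, 65.9]
orientation: [0.518, 1.514, -0.516]
ft_force: [-0.4, -0.1, 0.9]
width: 87.9
```

```bash
python3 - <<'E'
from h import *; from workcell import ctrl
o=ctrl.get_obs(); print(o["t"],o["ee_pos"],to_tool(o,[465,-262,5],51.8))
for n in("scene","top"):
    d=ctrl.get_image(n); np.savez(f"{n}1.npz",**d); i=d["img"][:,:,::-1]
    i=i[150:230,230:350] if n=="scene" else i[150:240,250:370]
    cv2.imwrite(f"pics/{n}1.png",cv2.resize(i,None,fx=6,fy=6,interpolation=cv2.INTER_CUBIC))
E
```

```text
2.0167 [ 466.61103599 -260.37572299   65.87492093] {'shift': array([60.9, -2.2,  0. ]), 'jaw_yaw': -37.82, 'turn_rad': 0.0066, 'R': [[-0.005, 0.613, 0.79], [0.003, 0.79, -0.613], [-1.0, -0.001, -0.005]]}
```

View pics/scene1.png

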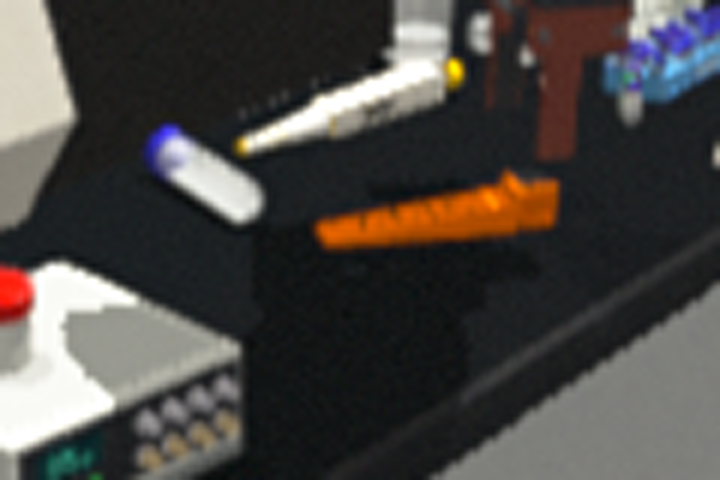

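View pics/top1.png

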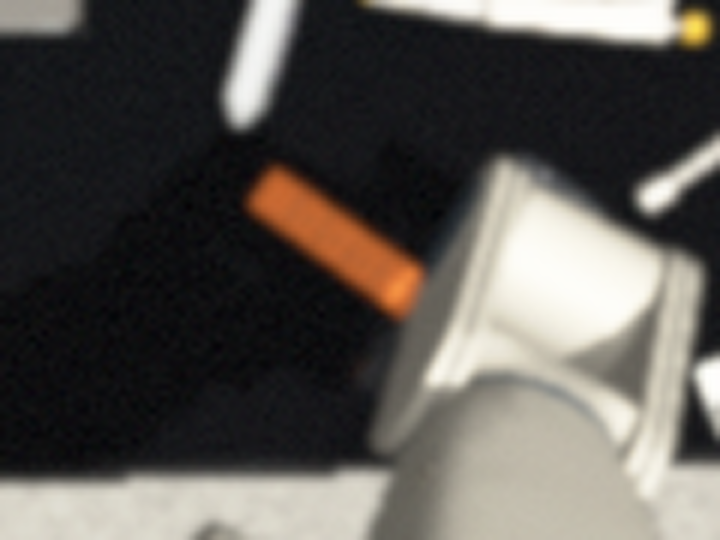

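```bash
python3 - <<'E'
from h import *
d=dict(np.load("scene1.npz"));T=np.linalg.inv(d["world_from_camera"])
def pr(p):
    c=T[:3,:3]@np.array(p,float)+T[:3,3]; q=d["mtx"]@c; return q[:2]/q[2]
u=np.array([np.cos(np.radians(51.8)),np.sin(np.radians(51.8)),0]);n=np.array([u[1],-u[0],0])
h=np.array([465,-262,0])
for nm,p in dict(tcp=[466.6,-260.4,66],fn=np.array([466.6,-260.4,66])-44*n,ff=np.array([466.6,-260.4,66])+44*n,
  headtop=h+[0,0,32],headNearBackBottom=h-16*n-15*u,headNearFrontTop=h-16*n+15*u+[0,0,32],headFarBackTop=h+16*n-15*u+[0,0,32],headNearBackTop=h-16*n-15*u+[0,0,32],tipnear=h+145*u-16*n,tipfar=h+145*u+16*n).items():
    print(nm,((pr(p)-[230,150]+.5)*6).round(0))
E
```

```text
tcp [527. 132.]
fn [550. 155.]
ff [506. 110.]
headtop [527. 178.]
headNearBackBottom [553. 229.]
headNearFrontTop [514. 189.]
headFarBackTop [540. 168.]
headNearBackTop [557. 185.]
tipnear [326. 248.]
tipfar [314. 229.]
```

The scene crop shows the near finger at (555,155) and the head's back edge at about (556,185–229). Both match my projected positions to within a few crop pixels, so I'll descend.

{"fn": "send_rows", "kwargs": {
  "rows": [
    [15, -1, 0, 0.006],
    [15, -1, 0, 0],
    [15, 0, 0, 0],
    [10, 0, 0, 0],
    [5, 0, 0, 0],
    [0, 0, 0, 0]
  ]
}}

```text
t: 2.62
ee_pos: [469.1, -268.4, 12.2]
orientation: [0.521, 1.497, -0.525]
ft_force: [-0.5, 0.6, 0.7]
width: 87.7
```

{"fn": "send_rows", "kwargs": {
  "rows": [
    [0, 0, 0, 0],
    [0, 0, 0, 0],
    [0, 0, 0, 0],
    [0, 0, 0, 0],
    [0, 0, 0, 0],
    [0, 0, 0, 0],
    [0, 0, 0, 0],
    [0, 0, 0, 0]
  ],
  "fingers": 0
}}

```text
t: 3.28
ee_pos: [470.8, -269.8, 15.9]
orientation: [0.52, 1.492, -0.526]
ft_force: [-0.2, 0.1, 0.2]
width: 37.9
```

```bash
python3 - <<'E'
from h import *; from workcell import ctrl
o=ctrl.get_obs(); print(o["t"],o["ee_pos"],o["ft_force"],to_tool(o,[454,-114,5],84))
E
```

```text
3.2833 [ 470.81688129 -269.84602796   15.90661583] [-0.17673032  0.10819088  0.20015138] {'shift': array([   9.5,  111.7, -110.1]), 'jaw_yaw': -38.38, 'turn_rad': -0.5651, 'R': [[0.012, 0.621, 0.784], [-0.008, 0.784, -0.621], [-1.0, 0.001, 0.014]]}
```

```bash
python3 - <<'E'
from h import *; from workcell import ctrl
np.set_printoptions(precision=4,suppress=True)
for i in range(3):
    o=ctrl.get_obs(); print(o["t"],o["ee_pos"],o["width"],o["qpos"],o["qvel"])
    d=ctrl.get_image("scene")
cv2.imwrite("pics/scene2.png",cv2.resize(d["img"][150:230,230:350,::-1],None,fx=6,fy=6,interpolation=cv2.INTER_CUBIC))
E
```

```text
3.2833 [ 470.8169 -269.846    15.9066] 37.89758219810618 [-0.542   0.6232  1.9192 -0.0011  0.5848  0.1287] [-0.0002 -0.0036  0.0024 -0.0003  0.002   0.0019]
3.3333 [ 470.8029 -269.8117   15.8823] 33.90707519913291 [-0.542   0.6232  1.9192 -0.0011  0.5849  0.1287] [ 0.0003  0.0022 -0.0008 -0.0018  0.0138 -0.0038]
3.3833 [ 470.8616 -269.8715   15.8737] 33.12488742781448 [-0.542   0.6233  1.9191 -0.0011  0.5848  0.1287] [ 0.0017 -0.0002 -0.0011  0.0011  0.0016  0.0006]
```

View pics/scene2.png

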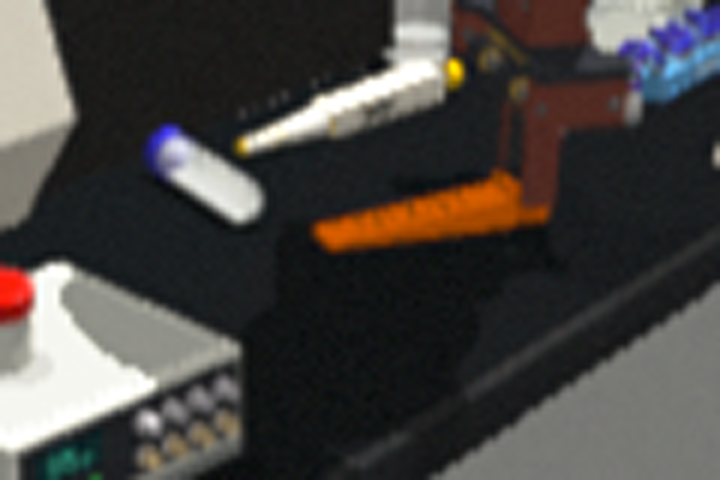

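The fingers closed too high (TCP z = 16) and about 9 mm behind the head's centre. I'll open part-way, correct the position and regrip.

{"fn": "send_rows", "kwargs": {
  "rows": [
    [0, 0, 0, 0],
    [0, 0, 0, 0],
    [0, 0, 0, 0],
    [0, 0, 0, 0]
  ],
  "fingers": 0.7
}}

```text
t: 3.77
ee_pos: [470.9, -269.9, 15.7]
orientation: [0.52, 1.492, -0.526]
ft_force: [-0.6, -0.0, 0.3]
width: 56.8
```

```bash
python3 - <<'E'
from h import *; from workcell import ctrl
o=ctrl.get_obs(); print(o["t"],o["ee_pos"],o["width"],to_tool(o,[465,-262,5],51.8))
E
```

```text
3.7667 [ 470.93637789 -269.87870527   15.74042448] 56.83353746733488 {'shift': array([10.6,  2.5, -9.7]), 'jaw_yaw': -38.38, 'turn_rad': -0.0031, 'R': [[0.012, 0.621, 0.784], [-0.008, 0.784, -0.621], [-1.0, 0.001, 0.014]]}
```

{"fn": "send_rows", "kwargs": {
  "rows": [
    [4, 1, 0, 0],
    [3, 1, 0, 0],
    [2, 0, 0, 0],
    [1, 0, 0, 0],
    [0, 0, 0, 0],
    [0, 0, 0, 0]
  ]
}}

```text
t: 4.27
ee_pos: [472.2, -268.0, 4.1]
orientation: [0.521, 1.493, -0.526]
ft_force: [-0.4, -0.0, 0.2]
width: 61.8
```

```bash
python3 - <<'E'
from h import *; from workcell import ctrl
o=ctrl.get_obs(); print(o["t"],o["ee_pos"],o["width"],o["ft_force"],to_tool(o,[465,-262,5],51.8))
E
```

```text
4.2667 [ 472.20710865 -267.99350547    4.11595378] 61.80997275016929 [-0.39490673 -0.01911854  0.18092066] {'shift': array([-1. ,  0.2, -9.4]), 'jaw_yaw': -38.37, 'turn_rad': -0.003, 'R': [[0.011, 0.621, 0.784], [-0.007, 0.784, -0.621], [-1.0, 0.001, 0.013]]}
```

{"fn": "send_rows", "kwargs": {
  "rows": [
    [0, 0, 0, 0],
    [0, 0, 0, 0],
    [0, 0, 0, 0],
    [0, 0, 0, 0],
    [0, 0, 0, 0],
    [0, 0, 0, 0],
    [0, 0, 0, 0],
    [0, 0, 0, 0]
  ],
  "fingers": 0
}}

```text
t: 4.93
ee_pos: [472.1, -268.0, 4.2]
orientation: [0.52, 1.493, -0.526]
ft_force: [0.3, -0.4, -1.6]
width: 33.1
```

```bash
python3 - <<'E'
from h import *; from workcell import ctrl
o=ctrl.get_obs(); print(o["t"],o["ee_pos"],o["width"],o["ft_force"],to_tool(o,[454,-114,4],84))
E
```

```text
4.9333 [ 472.12191807 -268.04755448    4.23774783] 33.051697611147425 [ 0.27433643 -0.41537974 -1.60194212] {'shift': array([  -1.1,  109.5, -109.8]), 'jaw_yaw': -38.37, 'turn_rad': -0.565, 'R': [[0.011, 0.621, 0.784], [-0.008, 0.784, -0.621], [-1.0, 0.001, 0.014]]}
```

{"fn": "send_rows", "kwargs": {
  "rows": [
    [0, 0, 0, -0.04],
    [0, 0, 0, -0.06],
    [0, 0, 0, -0.06],
    [0, 0, 0, -0.06],
    [0, 0, 0, -0.06],
    [0, 0, 0, -0.06],
    [0, 0, 0, -0.06],
    [0, 0, 0, -0.06],
    [0, 0, 0, -0.04],
    [0, 0, 0, 0]
  ]
}}

```text
t: 5.77
ee_pos: [472.6, -268.2, 4.4]
orientation: [0.109, 1.555, -0.12]
ft_force: [-0.7, -0.4, -0.4]
width: 32.8
```

```bash
python3 - <<'E'
from h import *; from workcell import ctrl
o=ctrl.get_obs(); print(o["t"],o["ee_pos"],o["width"],o["ft_force"],to_tool(o,[454,-114,4.2],84))
E
```

```text
5.7667 [ 472.61518403 -268.202709      4.36873815] 32.79848615081528 [-0.70043329 -0.39252356 -0.36149911] {'shift': array([ -1.3, 149.9, -40.8]), 'jaw_yaw': -8.34, 'turn_rad': -0.0408, 'R': [[0.012, 0.145, 0.989], [-0.008, 0.989, -0.145], [-1.0, -0.006, 0.013]]}
```

{"fn": "send_rows", "kwargs": {
  "rows": [
    [0, 8, -2, -0.01],
    [0, 16, -4, -0.01],
    [-0.2, 18, -5, -0.01],
    [-0.2, 18, -5, -0.01],
    [-0.2, 18, -5, 0],
    [-0.2, 18, -5, 0],
    [-0.2, 16, -5, 0],
    [0, 12, -4, 0],
    [0, 6, -2, 0],
    [0, 2, 0, 0]
  ]
}}

```text
t: 6.6
ee_pos: [446.5, -118.8, 4.3]
orientation: [0.081, 1.558, -0.091]
ft_force: [-0.9, 0.8, 0.3]
width: 32.9
```

{"fn": "send_rows", "kwargs": {
  "rows": [
    [0, 0, 0, 0],
    [0, 0, 0, 0]
  ]
}}

```text
t: 6.77
ee_pos: [446.4, -117.7, 4.4]
orientation: [0.08, 1.558, -0.09]
ft_force: [0.2, -0.8, -0.9]
width: 33.2
```

```bash
python3 - <<'E'
from h import *; from workcell import ctrl
o=ctrl.get_obs(); print(o["t"],o["ee_pos"],o["width"],o["ft_force"],to_tool(o,[454,-114,4.2],84))
for n in("scene","top"):
    d=ctrl.get_image(n); np.savez(f"{n}3.npz",**d); i=d["img"][:,:,::-1]
    i=i[150:240,190:320] if n=="scene" else i[150:240,180:310]
    cv2.imwrite(f"pics/{n}3.png",cv2.resize(i,None,fx=6,fy=6,interpolation=cv2.INTER_CUBIC))
E
```

```text
6.7667 [ 446.42845613 -117.7102273     4.44120551] 33.24784292352063 [ 0.17627328 -0.75660152 -0.85632146] {'shift': array([0.3, 4.5, 7.1]), 'jaw_yaw': -6.2, 'turn_rad': -0.0035, 'R': [[0.011, 0.108, 0.994], [-0.007, 0.994, -0.108], [-1.0, -0.006, 0.012]]}
```

View pics/scene3.png

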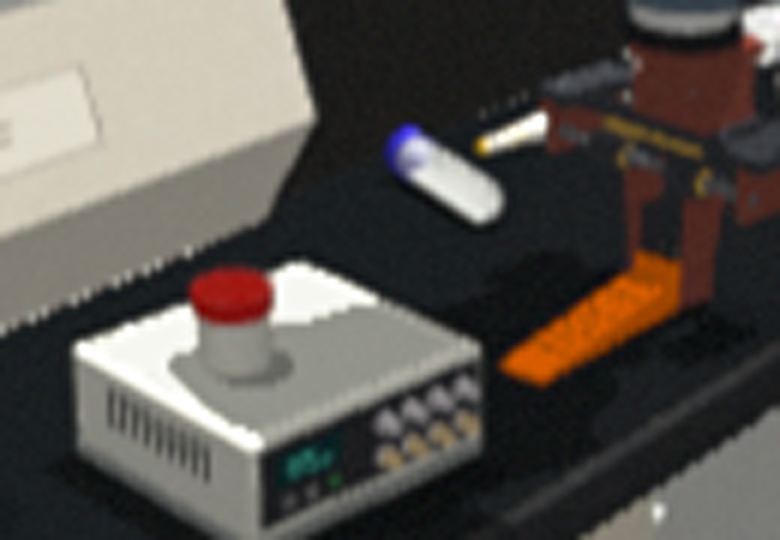

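View pics/top3.png

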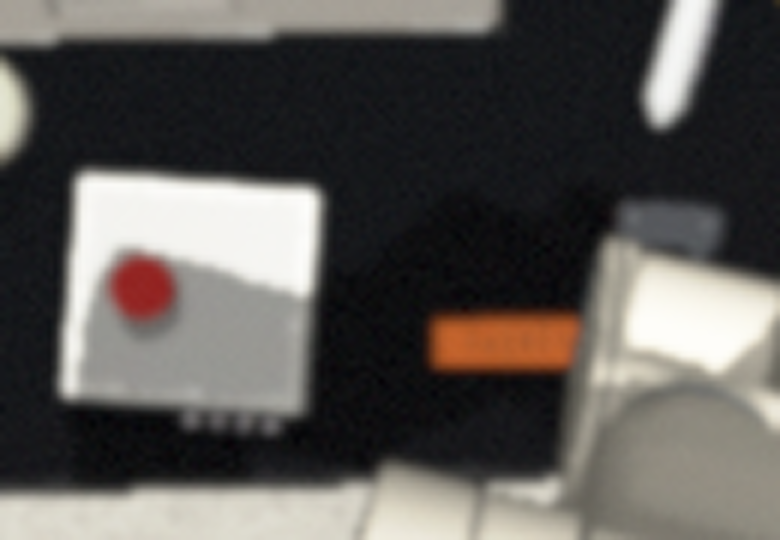

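```bash
cat >> h.py <<'E'
F=8
def topx(p): return (np.asarray(p,float)+.5)/F-.5
def wedge_top(d,u0,u1,v0=170,v1=230,drop=6):
    """ramp outline in the top view between columns: side lines cast at right heights; returns yaw deg, tip xy, width"""
    img=cv2.resize(d["img"],None,fx=F,fy=F,interpolation=cv2.INTER_CUBIC)
    hs=cv2.cvtColor(img,cv2.COLOR_RGB2HSV); o=((hs[...,0]>4)&(hs[...,0]<22)&(hs[...,1]>150)&(hs[...,2]>95)).astype(np.uint8)
    b=np.zeros_like(o); b[v0*F:v1*F,u0*F:u1*F]=1; o&=b
    cs,_=cv2.findContours(o,cv2.RETR_EXTERNAL,cv2.CHAIN_APPROX_NONE); c=topx(max(cs,key=cv2.contourArea)[:,0])
    W0=ray(d,c,10)[:,:2]
    a=np.radians(84)
    for it in range(4):
        u=np.array([np.cos(a),np.sin(a)]);n=np.array([-u[1],u[0]])
        s=W0@u;sm=s.max();Z=np.clip(4+.13*(sm-s),4,21);W=ray(d,c,Z)[:,:2];s=W@u;t=W@n
        sel=(s<sm-10)&(s>s.min()+drop);tm=(t[sel].min()+t[sel].max())/2;aa=[];tp=[]
        for k in(1,-1):
            q=W[sel&((t-tm)*k>0)]
            vx,vy,_,_=cv2.fitLine(q.astype(np.float32),cv2.DIST_HUBER,0,.01,.01).ravel();aa.append(np.arctan2(vy,vx)%np.pi);tp.append(q.mean(0))
        a=np.mean(aa)
    u=np.array([np.cos(a),np.sin(a)]);n=np.array([-u[1],u[0]]);t=W@n;s=W@u
    tc=(tp[0]@n+tp[1]@n)/2;st=s[(abs(t-tc)<8)&(s>s.max()-8)].mean()
    return np.degrees(aa).round(2),np.degrees(a),u*st+n*tc,(tp[0]-tp[1])@n
E
python3 - <<'E'
from h import *
d=dict(np.load("top3.npz"))
aa,a,tip,w=wedge_top(d,245,275); print(aa,a,tip,w)
th=-.10505;C=np.array([485.95,189.35]);R=np.array([[np.cos(th),-np.sin(th)],[np.sin(th),np.cos(th)]])
print("tip in degasser frame",(tip-C)@R,"yaw rel",a-90-np.degrees(th))
E
```

```text
[88.35 89.2 ] 88.772415 [449.15343202  29.63647687] 37.15084272347617
tip in degasser frame [ -19.84665646 -162.69144757] yaw rel 4.791336798982111
```

```bash
sed -i 's/def wedge_top(d,u0,u1,v0=170,v1=230,drop=6)/def wedge_top(d,u0,u1,v0=170,v1=230,drop=6,y0=84)/; s/a=np.radians(84)/a=np.radians(y0)/' h.py
python3 - <<'E'
from h import *
for n in("top0","top1"):
    d=dict(np.load(n+".npz")); print(n,wedge_top(d,285,335 if n=="top0" else 318,165,215,y0=52,drop=45 if n=="top0" else 12))
d=dict(np.load("top3.npz"))
for r in ((245,275),(245,272),(245,268)): print(wedge_top(d,*r))
from workcell import ctrl
d=dict(np.load("scene3.npz"));T=np.linalg.inv(d["world_from_camera"])
def pr(p):
    c=T[:3,:3]@np.array(p,float)+T[:3,3]; q=d["mtx"]@c; return ((q[:2]/q[2]-[190,150]+.5)*6).round(0)
for yaw in (84,88.8):
  u=np.array([np.cos(np.radians(yaw)),np.sin(np.radians(yaw)),0]);n=np.array([u[1],-u[0],0]);h=np.array([446.4,-117.7,0])
  print(yaw,"tipnear,far top",pr(h+145*u-16*n+[0,0,4]),pr(h+145*u+16*n+[0,0,4]),"head",pr(h+15*u-16*n+[0,0,32]),pr(h+15*u+16*n+[0,0,32]))
E
```

```text
top0 (array([51.51, 51.62], dtype=float32), np.float32(51.566826), array([ 557.0010169 , -144.99429678]), np.float64(42.45688553104404))
top1 (array([51.22, 51.41], dtype=float32), np.float32(51.31477), array([ 555.13828136, -146.74718979]), np.float64(36.67430217978516))
(array([88.35, 89.2 ], dtype=float32), np.float32(88.772415), array([449.15343202,  29.63647687]), np.float64(37.15084272347617))
(array([88.35, 89.46], dtype=float32), np.float32(88.90541), array([449.07918307,  29.63773654]), np.float64(37.106505940862675))
(array([88.35, 89.97], dtype=float32), np.float32(89.15772), array([448.95734437,  29.63757086]), np.float64(36.99904471093941))
84 tipnear,far top [526. 372.] [488. 354.] head [673. 265.] [634. 250.]
88.8 tipnear,far top [543. 378.] [501. 361.] head [676. 265.] [635. 251.]
```

Both views show the wedge at yaw 88.8°, about 5° off the jaws, so it has swung in the grip. I'll regrip to square it up.

{"fn": "send_rows", "kwargs": {
  "rows": [
    [0, 0, 0, 0],
    [0, 0, 0, 0],
    [0, 0, 0, 0]
  ],
  "fingers": 0.5
}}

```text
t: 7.12
ee_pos: [447.2, -119.7, 4.4]
orientation: [0.082, 1.557, -0.093]
ft_force: [0.9, 0.8, 0.1]
width: 43.6
```

{"fn": "send_rows", "kwargs": {
  "rows": [
    [0, 0, 0, 0],
    [0, 0, 0, 0],
    [0, 0, 0, 0],
    [0, 0, 0, 0],
    [0, 0, 0, 0],
    [0, 0, 0, 0],
    [0, 0, 0, 0],
    [0, 0, 0, 0]
  ],
  "fingers": 0
}}

```text
t: 7.78
ee_pos: [447.4, -120.6, 4.4]
orientation: [0.083, 1.556, -0.094]
ft_force: [-0.2, -0.9, -1.1]
width: 33.1
```

```bash
python3 - <<'E'
from h import *; from workcell import ctrl
o=ctrl.get_obs(); print(o["t"],o["ee_pos"],o["width"],o["ft_force"],o["moment"],to_tool(o,[454,-114,4.2],84))
d=ctrl.get_image("top");np.savez("top4.npz",**d); print(wedge_top(d,240,275))
d=ctrl.get_image("scene")
cv2.imwrite("pics/scene4.png",cv2.resize(d["img"][150:240,190:320,::-1],None,fx=6,fy=6,interpolation=cv2.INTER_CUBIC))
E
```

```text
7.7833 [ 447.35597904 -120.58148678    4.40547442] 33.07984820999763 [-0.17798607 -0.91905906 -1.07760816] [-0.09319593 -0.04713656 -0.02693789] {'shift': array([0.2, 7.3, 5.9]), 'jaw_yaw': -6.48, 'turn_rad': -0.0084, 'R': [[0.012, 0.113, 0.994], [-0.008, 0.994, -0.113], [-1.0, -0.006, 0.013]]}
(array([88.33, 88.16], dtype=float32), np.float32(88.24701), array([452.23946215,  29.66581823]), np.float64(35.416996698141794))
```

View pics/scene4.png

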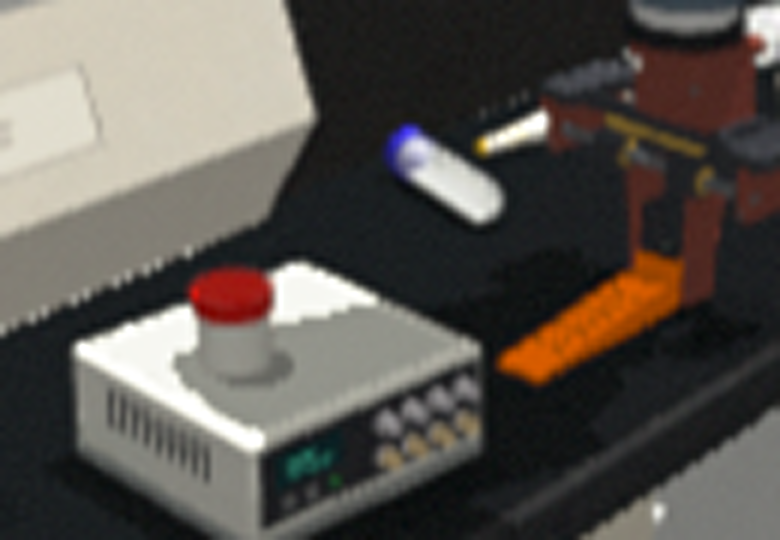

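The wedge keeps a steady ~4.5° offset to the jaws, so I'll turn the tool by that amount, shift sideways and re-measure.

{"fn": "send_rows", "kwargs": {
  "rows": [
    [0, 0, 0, 0.025],
    [0, 0, 2, 0.025],
    [0, 0, 2, 0.02],
    [0, 0, 1, 0],
    [0, 0, 0, 0],
    [0, 0, 0, 0]
  ]
}}

```text
t: 8.38
ee_pos: [452.0, -121.3, 4.4]
orientation: [0.144, 1.554, -0.154]
ft_force: [-1.0, 1.0, 0.4]
width: 33.1
```

```bash
cat >> h.py <<'E'
th=-.10505;C=np.array([485.95,189.35]);RD=np.array([[np.cos(th),-np.sin(th)],[np.sin(th),np.cos(th)]])
E
python3 - <<'E'
from h import *; from workcell import ctrl
o=ctrl.get_obs(); print(o["t"],o["ee_pos"],o["width"],o["ft_force"],to_tool(o))
d=ctrl.get_image("top");np.savez("top5.npz",**d); r=wedge_top(d,240,275); print(r, "tip own",(r[2]-C)@RD,"tcp own",(o["ee_pos"][:2]-C)@RD,"rel yaw",r[1]-84+.02)
cv2.imwrite("pics/top5.png",cv2.resize(d["img"][150:240,180:310,::-1],None,fx=6,fy=6,interpolation=cv2.INTER_CUBIC))
E
```

```text
8.3833 [ 451.96260843 -121.26499331    4.37300497] 33.05194222287508 [-1.01860872  1.04195989  0.35410903] {'jaw_yaw': -10.89, 'R': [[0.011, 0.189, 0.982], [-0.008, 0.982, -0.189], [-1.0, -0.005, 0.012]]}
(array([83.98, 83.78], dtype=float32), np.float32(83.88269), array([467.94202005,  27.44046331]), np.float64(36.469169546046224)) tip own [  -0.93137672 -162.90524224] tcp own [  -1.22990678 -312.46648489] rel yaw -0.097309574
```

View pics/top5.png

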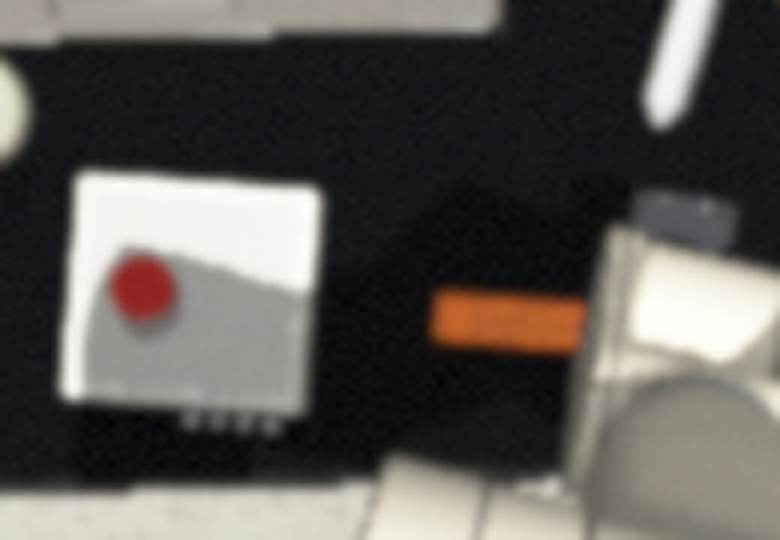

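Tip lateral offset is -0.9 mm and yaw error -0.1° in the degasser frame, so the wedge is aligned. Next is the advance along own +y, up to just short of the recess.

{"fn": "send_rows", "kwargs": {
  "rows": [
    [0, 5, -0.4, 0],
    [-0.1, 10, -0.8, 0],
    [-0.1, 14, -1.2, 0],
    [-0.1, 14, -1.2, 0],
    [-0.1, 12, -1, 0],
    [0, 8, -0.6, 0],
    [0, 4, -0.3, 0],
    [0, 2, -0.1, 0],
    [0, 0, 0, 0],
    [0, 0, 0, 0]
  ]
}}

```text
t: 9.27
ee_pos: [460.1, -45.8, 4.4]
orientation: [0.143, 1.553, -0.154]
ft_force: [0.3, -0.6, 0.2]
width: 32.7
```

```bash
python3 - <<'E'
from h import *; from workcell import ctrl
o=ctrl.get_obs(); print(o["t"],o["ee_pos"],o["width"],o["ft_force"],to_tool(o))
d=ctrl.get_image("top");np.savez("top6.npz",**d); r=wedge_top(d,232,258); print(r, "tip own",(r[2]-C)@RD,"tcp own",(o["ee_pos"][:2]-C)@RD,"rel yaw",r[1]-84+.02)
cv2.imwrite("pics/top6.png",cv2.resize(d["img"][150:240,180:310,::-1],None,fx=6,fy=6,interpolation=cv2.INTER_CUBIC))
E
```

```text
9.2667 [460.06715913 -45.81450224   4.41018531] 32.71452849935132 [ 0.3391342  -0.61303963  0.16268109] {'jaw_yaw': -10.84, 'R': [[0.012, 0.188, 0.982], [-0.008, 0.982, -0.188], [-1.0, -0.005, 0.013]]}
(array([83.73, 83.96], dtype=float32), np.float32(83.8492), array([476.03114008, 102.91401931]), np.float64(36.41825739958163)) tip own [ -0.80077202 -86.99954772] tcp own [  -1.08153795 -236.58211015] rel yaw -0.13080262
```

View pics/top6.png

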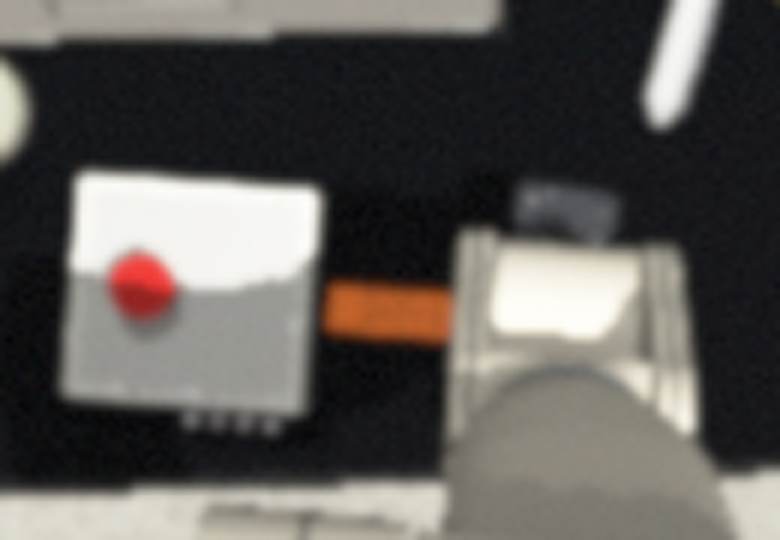

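```bash
python3 - <<'E'
from h import *
d=dict(np.load("top6.npz"));T=np.linalg.inv(d["world_from_camera"])
def pr(p):
    c=T[:3,:3]@np.array(p,float)+T[:3,3]; q=d["mtx"]@c; return ((q[:2]/q[2]-[180,150]+.5)*6).round(0)
for p in [(75,-80,70),(-75,-80,70),(-75,80,70),(75,80,70),(0,-80,70),(0,-80,5),(0,-88,4)]:
    print(p,pr(np.r_[C+RD@np.array(p[:2]),p[2]]))
E
```

```text
(75, -80, 70) [319. 192.]
(-75, -80, 70) [301. 415.]
(-75, 80, 70) [ 63. 397.]
(75, 80, 70) [ 81. 174.]
(0, -80, 70) [310. 303.]
(0, -80, 5) [315. 306.]
(0, -88, 4) [327. 307.]
```

{"fn": "send_rows", "kwargs": {
  "rows": [
    [0, 4, -0.3, 0],
    [0, 6, -0.5, 0],
    [-0.1, 8, -0.7, 0],
    [-0.1, 8, -0.7, 0],
    [0, 6, -0.5, 0],
    [0, 4, -0.3, 0],
    [0, 2, -0.2, 0],
    [0, 0, 0, 0]
  ]
}}

```text
t: 9.98
ee_pos: [464.6, -5.0, 4.4]
orientation: [0.145, 1.552, -0.156]
ft_force: [0.5, -0.0, 0.6]
width: 32.7
```

```bash
python3 - <<'E'
from h import *; from workcell import ctrl
o=ctrl.get_obs(); print(o["t"],o["ee_pos"],o["width"],o["ft_force"],to_tool(o))
d=ctrl.get_image("top");np.savez("top7.npz",**d); r=wedge_top(d,233,260); print(r,"tcp own",(o["ee_pos"][:2]-C)@RD,"rel yaw",r[1]-84+.02)
cv2.imwrite("pics/top7.png",cv2.resize(d["img"][150:240,180:310,::-1],None,fx=6,fy=6,interpolation=cv2.INTER_CUBIC))
E
```

```text
9.9833 [464.61086833  -5.01938449   4.39786427] 32.728666859456304 [ 0.53817193 -0.00186718  0.63089738] {'jaw_yaw': -10.99, 'R': [[0.012, 0.191, 0.982], [-0.008, 0.982, -0.191], [-1.0, -0.005, 0.014]]}
(array([81.99, 85.74], dtype=float32), np.float32(83.86297), array([477.10324181, 107.53775774]), np.float64(36.13139873822064)) tcp own [  -0.84052607 -195.53544354] rel yaw -0.11703156
```

View pics/top7.png

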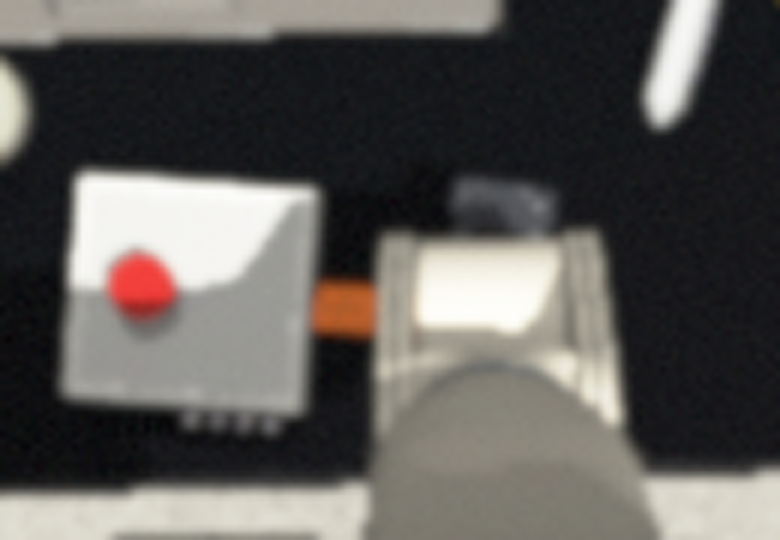

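{"fn": "send_rows", "kwargs": {
  "rows": [
    [0, 3, -0.3, 0],
    [0, 5, -0.4, 0],
    [0, 5, -0.4, 0],
    [0, 4, -0.4, 0],
    [0, 2, -0.2, 0],
    [0, 1, 0, 0],
    [0, 0, 0, 0]
  ]
}}

```text
t: 10.62
ee_pos: [467.0, 16.5, 4.4]
orientation: [0.146, 1.552, -0.156]
ft_force: [-0.3, -1.0, 1.0]
width: 32.8
```

```bash
cat > lift.py <<'E'
from h import *; from workcell import ctrl
import sys
def planefit(d):
    """least-squares plane of case top by depth, own frame: slope along own y, x (mm/mm)"""
    H=hsv(d);P,uv=dep(d,np.ones(H.shape[:2],bool))
    L=(P[:,:2]-C)@RD; s=H[uv[:,1],uv[:,0],1];v=H[uv[:,1],uv[:,0],2]
    # jar kept out
    m=(abs(L[:,0])<66)&(abs(L[:,1])<70)&(abs(P[:,2]-70)<25)&(s<60)&(v>70)
    j=np.hypot(*(L-JAR).T)<38; m&=~j
    A=np.c_[L[m],np.ones(m.sum())]; z=P[m,2]
    x=np.linalg.lstsq(A,z,rcond=None)[0]; r=z-A@x; k=abs(r)<3*np.std(r)
    x=np.linalg.lstsq(A[k],z[k],rcond=None)[0]; e=np.std(z[k]-A[k]@x)*np.sqrt(np.diag(np.linalg.inv(A[k].T@A[k])))
    return x.round(4),e.round(4),k.sum()
JAR=(np.array([483.6,225.3])-C)@RD
if __name__=="__main__":
    tag=sys.argv[1]
    o=ctrl.get_obs(); print("t",o["t"].round(2),o["ee_pos"].round(1),"w",o["width"].round(1),"F",o["ft_force"].round(1),"tcp own",((o["ee_pos"][:2]-C)@RD).round(1),"jaw",to_tool(o)["jaw_yaw"], "R",to_tool(o)["R"])
    for n in("top","scene"):
        d=ctrl.get_image(n);np.savez(f"{n}{tag}.npz",**d); print(n,planefit(d))
        c=d["img"][150:240,180:310,::-1] if n=="top" else d["img"][160:250,190:320,::-1]
        cv2.imwrite(f"pics/{n}{tag}.png",cv2.resize(c,None,fx=6,fy=6,interpolation=cv2.INTER_CUBIC))
E
python3 - <<'E'
from lift import *
for n in("top0","top5","top7","scene0","scene3"): print(n,planefit(dict(np.load(n+".npz"))))
E
python3 lift.py 8
```

```text
top0 (array([ 2.10000e-03, -5.00000e-03,  6.95735e+01]), array([0.0028, 0.003 , 0.1231]), np.int64(862))
top5 (array([-7.00000e-04,  1.90000e-03,  6.97022e+01]), array([0.0028, 0.003 , 0.1228]), np.int64(866))
top7 (array([ 2.90000e-03, -2.10000e-03,  6.97594e+01]), array([0.0027, 0.003 , 0.1202]), np.int64(866))
scene0 (array([ 2.20000e-03, -9.00000e-04,  7.26003e+01]), array([0.0011, 0.001 , 0.0449]), np.int64(508))
scene3 (array([ 1.90000e-03, -1.90000e-03,  7.25492e+01]), array([0.0009, 0.0009, 0.04  ]), np.int64(515))Traceback (most recent call last):
  File "lift.py", line 17, in <module>
    o=ctrl.get_obs(); print("t",o["t"].round(2),o["ee_pos"].round(1),"w",o["width"].round(1),"F",o["ft_force"].round(1),"tcp own",((o["ee_pos"][:2]-C)@RD).round(1),"jaw",to_tool(o)["jaw_yaw"], "R",to_tool(o)["R"])
                                ^^^^^^^^^^^^
AttributeError: 'float' object has no attribute 'round'
```

```bash
sed -i 's/o\["t"\].round(2)/round(float(o["t"]),2)/;s/o\["width"\].round(1)/round(float(o["width"]),1)/' lift.py; python3 lift.py 8
```

```text
t 10.62 [467.   16.5   4.4] w 32.8 F [-0.3 -1.   1. ] tcp own [  -0.7 -173.9] jaw -11.03 R [[0.012, 0.191, 0.981], [-0.008, 0.981, -0.191], [-1.0, -0.005, 0.014]]
top (array([-6.00000e-04, -6.00000e-04,  6.98571e+01]), array([0.0027, 0.003 , 0.1202]), np.int64(860))
scene (array([ 5.0000e-04, -3.0000e-04,  7.2593e+01]), array([0.001 , 0.0009, 0.0415]), np.int64(515))
```

{"fn": "send_rows", "kwargs": {
  "rows": [
    [0, 1.5, -0.1, 0],
    [0, 2, -0.2, 0],
    [0, 2, -0.2, 0],
    [0, 2, -0.2, 0],
    [0, 1.5, -0.1, 0],
    [0, 1, -0.1, 0]
  ]
}}

```text
t: 11.22
ee_pos: [468.0, 26.4, 4.4]
orientation: [0.146, 1.552, -0.157]
ft_force: [-0.5, -4.8, 1.0]
width: 32.9
```

{"fn": "send_rows", "kwargs": {
  "rows": [
    [0, 2, -0.2, 0],
    [0, 2, -0.2, 0],
    [0, 2, -0.2, 0],
    [0, 1, -0.1, 0],
    [0, 0, 0, 0]
  ]
}}

```text
t: 11.63
ee_pos: [468.0, 31.1, 4.4]
orientation: [0.143, 1.554, -0.159]
ft_force: [1.1, 2.1, 1.7]
width: 32.9
```

```bash
python3 lift.py 9
```

```text
t 11.63 [468.   31.1   4.4] w 32.9 F [1.1 2.1 1.7] tcp own [  -1.3 -159.2] jaw -11.04 R [[0.01, 0.192, 0.981], [-0.012, 0.981, -0.191], [-1.0, -0.009, 0.012]]
top (array([-3.20000e-03, -5.00000e-03,  6.99101e+01]), array([0.0027, 0.0029, 0.1166]), np.int64(865))
scene (array([ 9.00000e-04, -4.50000e-03,  7.27839e+01]), array([0.001, 0.001, 0.044]), np.int64(510))
```

{"fn": "send_rows", "kwargs": {
  "rows": [
    [0, 2, -0.1, 0],
    [0, 2, -0.1, 0],
    [0, 2, -0.1, 0],
    [0, 2, -0.1, 0],
    [0, 2, -0.1, 0],
    [0, 0, 0, 0]
  ]
}}

```text
t: 12.23
ee_pos: [468.2, 37.9, 4.4]
orientation: [0.138, 1.557, -0.161]
ft_force: [0.2, 3.5, 1.4]
width: 32.9
```

```bash
python3 lift.py 10; cat > box.py <<'E'
from h import *; import sys
def case(d):
    img=cv2.resize(d["img"],None,fx=F,fy=F,interpolation=cv2.INTER_CUBIC);g=img.min(2);b=np.zeros(g.shape,np.uint8);b[172*F:222*F,186*F:238*F]=1
    cs,_=cv2.findContours(((g>90)&(b>0)).astype(np.uint8),0,cv2.CHAIN_APPROX_NONE);c=topx(max(cs,key=cv2.contourArea)[:,0])
    L=(ray(d,c,70)[:,:2]-C)@RD; k=abs(L[:,0])<50; q=abs(L[:,1])<50
    o=[]
    for m in((L[:,1]>70)&k,(L[:,1]<-70)&k,(L[:,0]>70)&q): o.append(np.median(L[m],0)[1 if len(o)<2 else 0].round(2))
    return dict(zip(("left_y","right_y","back_x"),o))
for n in sys.argv[1:]: print(n,case(dict(np.load(f"top{n}.npz"))))
E
python3 box.py 5 7 8 9 10
```

```text
t 12.23 [468.2  37.9   4.4] w 32.9 F [0.2 3.5 1.4] tcp own [  -1.8 -152.5] jaw -10.94 R [[0.007, 0.19, 0.982], [-0.015, 0.982, -0.19], [-1.0, -0.014, 0.01]]
top (array([ 1.20000e-03, -1.32000e-02,  7.02952e+01]), array([0.0028, 0.0031, 0.123 ]), np.int64(847))
scene (array([-1.10000e-03, -9.00000e-03,  7.31118e+01]), array([0.001 , 0.001 , 0.0425]), np.int64(511))
5 {'left_y': np.float64(84.45), 'right_y': np.float64(-81.41), 'back_x': np.float64(79.15)}
7 {'left_y': np.float64(83.7), 'right_y': np.float64(-81.19), 'back_x': np.float64(79.19)}
8 {'left_y': np.float64(84.07), 'right_y': np.float64(-81.19), 'back_x': np.float64(79.19)}
9 {'left_y': np.float64(84.15), 'right_y': np.float64(-104.56), 'back_x': np.float64(79.16)}
10 {'left_y': np.float64(84.65), 'right_y': np.float64(-104.52), 'back_x': np.float64(79.18)}
```

View pics/scene10.png

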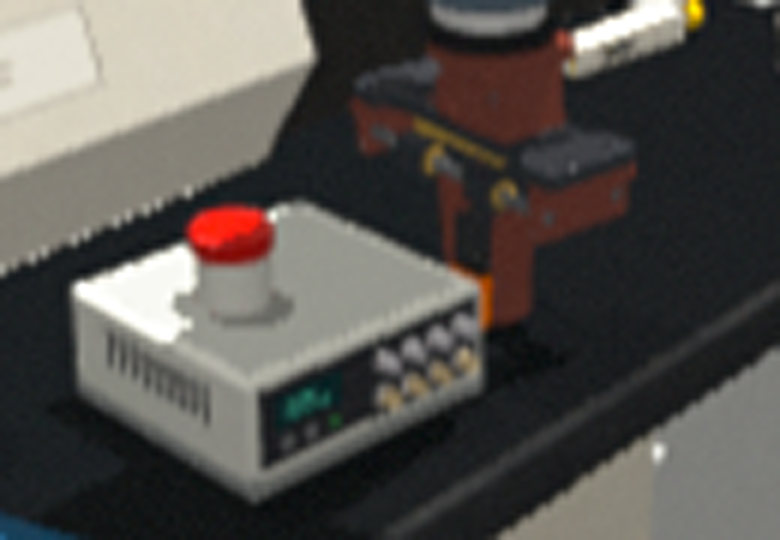

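{"fn": "send_rows", "kwargs": {
  "rows": [
    [-0.1, 3.5, 0, 0],
    [-0.1, 3.5, 0, 0],
    [-0.1, 3.5, 0, 0],
    [0, 3, 0, 0],
    [0, 0, 0, 0]
  ]
}}

```text
t: 12.75
ee_pos: [466.5, 48.7, 4.3]
orientation: [0.131, 1.565, -0.162]
ft_force: [0.0, 1.3, -1.3]
width: 32.2
```

```bash
python3 lift.py 11;python3 box.py 10 11
```

```text
t 12.75 [466.5  48.7   4.3] w 32.2 F [ 0.   1.3 -1.3] tcp own [  -4.6 -141.9] jaw -10.7 R [[-0.001, 0.186, 0.983], [-0.02, 0.982, -0.186], [-1.0, -0.02, 0.002]]
top (array([ 1.30000e-03, -1.76000e-02,  7.10595e+01]), array([0.0029, 0.0035, 0.127 ]), np.int64(754))
scene (array([ 1.60000e-03, -1.86000e-02,  7.37279e+01]), array([0.0011, 0.001 , 0.045 ]), np.int64(521))
10 {'left_y': np.float64(84.65), 'right_y': np.float64(-104.52), 'back_x': np.float64(79.18)}
11 {'left_y': np.float64(85.16), 'right_y': np.float64(-104.33), 'back_x': np.float64(79.3)}
```

View pics/top11.png

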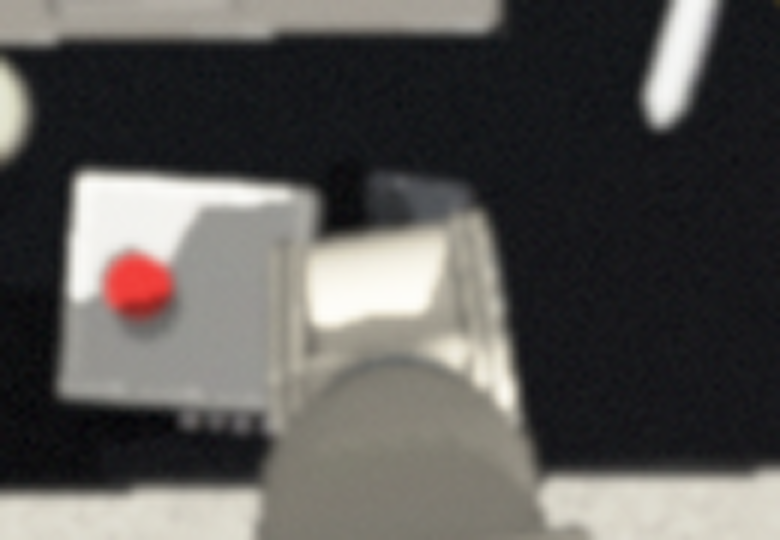

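View pics/scene11.png

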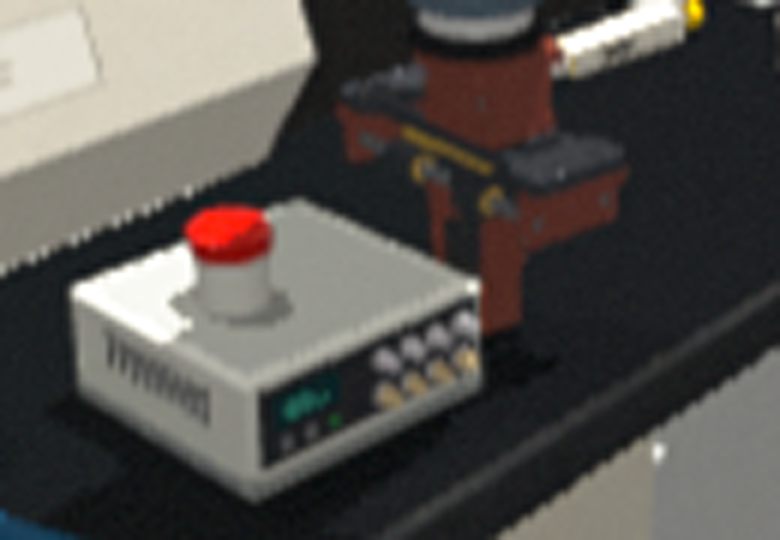

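The jar still stands, with about 2.3 mm lift at the right feet (scene slope). About 5–6 mm more advance is needed.

{"fn": "send_rows", "kwargs": {
  "rows": [
    [-0.1, 3, 0.4, 0],
    [-0.1, 3, 0.4, 0],
    [0, 1, 0.1, 0],
    [0, 0, 0, 0]
  ]
}}

```text
t: 13.18
ee_pos: [466.6, 53.5, 4.2]
orientation: [0.128, 1.569, -0.164]
ft_force: [-0.7, 0.5, 1.6]
width: 31.8
```

```bash
python3 lift.py 12;python3 box.py 11 12; python3 -c "
from lift import *
print(planefit(ctrl.get_image('scene')))"
```

```text
t 13.18 [466.6  53.5   4.2] w 31.8 F [-0.7  0.5  1.6] tcp own [  -5.  -137.1] jaw -10.63 R [[-0.005, 0.184, 0.983], [-0.022, 0.983, -0.184], [-1.0, -0.023, -0.001]]
top (array([ 7.00000e-04, -2.35000e-02,  7.12306e+01]), array([0.0027, 0.0034, 0.12  ]), np.int64(707))
scene (array([ 3.00000e-04, -2.15000e-02,  7.40875e+01]), array([0.001 , 0.0009, 0.0419]), np.int64(527))
11 {'left_y': np.float64(85.16), 'right_y': np.float64(-104.33), 'back_x': np.float64(79.3)}
12 {'left_y': np.float64(85.49), 'right_y': np.float64(-104.33), 'back_x': np.float64(79.25)}
(array([ 4.00000e-04, -2.27000e-02,  7.41212e+01]), array([0.001, 0.001, 0.043]), np.int64(534))
```

```bash
python3 - <<'E'
from lift import *
for n in("scene0","scene12"):
    d=dict(np.load(n+".npz"));H=hsv(d);h,s,v=[H[...,i].astype(int) for i in range(3)]
    P,uv=dep(d,((h<6)|(h>174))&(s>150)&(v>90)); k=(np.hypot(P[:,0]-484,P[:,1]-225)<50)&(P[:,2]>75); print(n,k.sum(),P[k].mean(0).round(1))
for i in range(2): d=ctrl.get_image("scene"); print(planefit(d)[0])
o=ctrl.get_obs(); print(o["t"],o["ee_pos"],o["width"],o["ft_force"],np.abs(o["qvel"]).max())
cv2.imwrite("pics/scene13.png",cv2.resize(d["img"][:,:,::-1],(800,600),interpolation=cv2.INTER_CUBIC))
E
```

```text
scene0 103 [483.4 225.4 112.2]
scene12 109 [484.7 226.7 113. ]
[ 0.00000e+00 -2.21000e-02  7.40777e+01]
[ 2.80000e-03 -2.35000e-02  7.41602e+01]
13.4333 [466.65318199  53.57420084   4.20085332] 32.00978537238465 [-0.6935963  -3.85633704  2.50455929] 0.0013720866692830058
```

View pics/scene13.png

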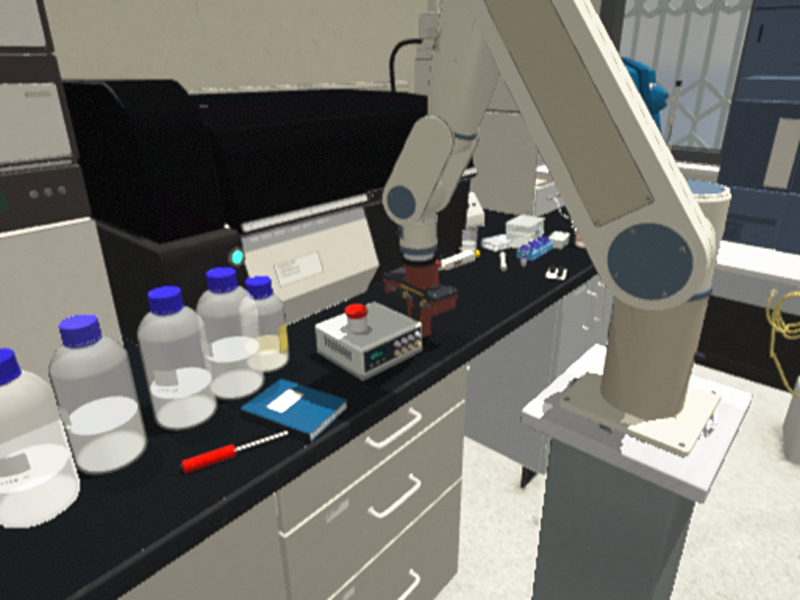

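The wedge is held steadily under the right side. The jar still stands on the degasser, and its lid shift of 1–2 mm fits the tilt. The notebook and screwdriver are where they were, and the lift is steady at about 2.9 mm. I'll hand it in.

```bash
python3 -c "
from workcell import ctrl
print(ctrl.close_job())"
```

```text
the job is handed in; nothing more can be done
None
```

The wedge is in the right-hand recess and lifting that side. I handed the job in at 13.4 s with the gripper still holding the wedge by its head.

**How it went:** I gripped the head across its width and slid the wedge flat to the recess, thin end first. The ramp met the case edge where expected, and I pushed about 27 mm further in short steps.

**Last checks:**
- **Lift:** the tilt of the case top in the scene camera's depth puts the right-hand feet about 2.8–3.0 mm up. The push distance gives about 3.1 mm. The tilt was steady over the last frames, and the side-to-side slope stayed near zero, so both feet rose evenly.
- **Left feet and position:** the left top edge moved about 1.4 mm, which fits the tilt alone (about 1.5 mm), so I saw no sliding along the bench. The left feet can't be seen directly; that they still stand is inferred from the tilt.
- **Jar and other things:** the jar still stands, its lid shifted 1–2 mm, which fits the tilt. The notebook and screwdriver look unmoved in the last picture. The column was clear and unmoved when last in view, but the arm hides it at the end.
- **Forces:** the wrist force was never above about 5 N at the points I read it, and the last reading was about 4.7 N.

**What did not go to plan:**
- The first grip was too high and too far back, so I opened and regripped.
- The wedge then sat about 4.5° off the jaws. Regripping did not cure it, so I turned the tool to compensate and lined the wedge up with the recess by camera.
- During the push the gripper drifted to about 5 mm off the recess centre, within the 12 mm clearance, and tilted by about 1.3°. The lift still followed the push distance.

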